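Close the label printer's battery bay

ROBOT

A 6-joint arm with a two-finger parallel gripper is mounted at the origin on the work surface. World frame = base frame: x ahead of the robot, y to its left, z up, the work surface at z = 0. Lengths are in m, angles in rad, forces in N, time in s.
With the tool pointing down it reaches from about 0.375 to 0.925 m from the base axis. Payload 5.7 kg.
Tool frame: the origin (TCP) lies at the centre of the arm's flange, where the gripper is bolted on; the fingertips stand 182 mm ahead of it and the grasp point (between the pads) lies 163 mm ahead of it (manip.tip_extent is the distance from the TCP to the fingertips, in m); z points along the fingers, y is the direction in which the jaws open and shut (so a half turn about z gives the same grasp; the last joint's range is limited). The gripper opens to 88 mm and grips with 3 to 60 N. Pads are 20 mm wide; open, the fingers measure 115 mm over their backs; the gripper's body (75 mm by 178 mm) begins 61 mm behind the grasp point.
Start: joints at [1.156, 0.359, 1.51, -0, 1.272, -0.115], TCP at [0.177, 0.573, 0.405] pointing down, gripper open.
Joint ranges: [-2.97, 2.97], [-1.01, 2.36], [0.21, 2.38], [-0.96, 4.11], [0.2, 2.71], [-2.98, 2.98]. Speed limits (rad/s): [2.39, 2.39, 3.14, 3.14, 3.14, 3.14].

INTERFACE

Orientations are given as a rotation vector (axis times angle).
In Python, from station import sense, vision, close_job, nets, manip gives the robot as it stands. The module is installed in compiled form; this text tells all that it offers.
- The arm moves only by the tool play_rows, never from a script. Its argument "rows" is a list of rows, each a list of 3 entries, a list of its own where there are three numbers: the shift along the tool's x, y, z in units of 40 mm (1.0 is 40 mm), then the turn, a rotation vector about the tool's x, y, z in units of 10 degrees (1.0 is 10 degrees), then the finger opening in mm, from 0 to 87.8. A call has 1 to 12 rows; each row is the pose to reach, as a shift and turn from the pose measured when the call began, along the tool's axes at that moment; what a row does not reach only later rows make up. A row lasts 1/8 s, in which the tool goes at most 62.5 mm and 10.7 degrees, less where a joint would pass 70% of its speed; a pose out of reach is approached as far as the arm can. A call with a gripper value outside its range is refused whole. The fingers move at their own pace and stop on an object; "newtons" is the grip in N (left out, the last holds). Time passes only in rows, so rows that repeat a pose let the fingers close. It gives the time, the measured TCP pose, the force and the opening at its end, in the units of the state.
- sense(): the state, without advancing time (a new reading comes with each control period).
- vision.read_camera(name): name is "scene" or "top" or "wrist"; returns a dict with "image" (480x640x3 uint8, red, green, blue), "z_map" (480x640 float32, m along the optical axis (not along the pixel's ray), 0 where there is no reading), "fx", "fy", "cx", "cy" (pixels), "T" (4x4, takes a point from camera to world coordinates); the wrist camera has in their place "tool_from_camera" (4x4, takes a point from camera to tool coordinates, whose origin is the TCP and whose axes are the flange's). Camera axes: x right, y up, looking along -z (the intrinsics and any distortion apply to the point x, -y, -z); pixel columns grow to the right and rows downward; lengths in m; the calibration is good to about 2 mm. A picture is of the moment at which its call begins: read the wrist's pose just before it.
- close_job(): hands the job in, once; it reports no verdict.
Trained networks look in a picture, given as the dict that the camera call returned (one of the last four; its "shot" number tells which), for a name from the list of things; names that differ only in an ending like _2 or _b are one class to them, and where a whole thing is asked for, a point or a joint stands for the part that bears it (a point fixed in the world has none). Each returns a list of dicts, best first, with "p" (0 to 1); they miss things now and then, are a little off and sometimes report something else, mostly with a low value. They report only what shows in the picture. A call takes as long as a camera call. They do not tell look-alikes from the thing itself.
- nets.recognise(label, picture): "uv" ([column, row] in pixels, amid what is visible of it).
- nets.trace(label, picture): "region" (480x640 bool, what is visible of it) and "uv" ([column, row] in pixels, amid what is visible of it).
- nets.landmark_of(label, picture): "uv" ([column, row] in pixels: a listed point, or the origin of a listed thing).
The state is a dict: "time": time; "q": joint angles; "qd": joint speeds; "joint_torque": joint torques, N m; "ee_pos": TCP position; "orientation": TCP orientation; "wrist_force": force on the tool from outside, world axes, zero at the start; "torque": the same for the moment, N m; "gripper_width": opening from 0.0 (shut) to 1.0 (fully open).
Only numpy, scipy, OpenCV 4.12 (cv2) and the standard library are available. Lean on these libraries where they do the work, as an engineer would, in place of code of your own. Each camera call takes 0.05 s, during which the arm holds its last target. There are 200 camera calls.

TASK

The cream label printer lies on its back with its battery bay open. Take the matching cream cover by its grip rib, hold it tilted and hook its lip under the printer's black ledge, then swing the other edge down until the cover lies flat and square over the bay, between ledge and rim, lowering it by hand rather than letting it drop. Let go of it there, and leave the black cover, which belongs to another printer, where it is.

Things in the scene. Friction and masses are not known exactly. Their poses are not given: they have to be found in the camera images.
- printer: Cream, on its back, 210 (x) by 170 mm, fixed. Origin: centre of underside, z up. Top face at z 70 (all in mm); battery bay in it x -40..60, y -35..35. Black ledge at the -x end: x -105..-69, y -65..65, z 94..100, over a 24 mm high slot open to +x, its back wall at x -97. Rim x 91..105, y -65..65, top z 96. Between them 160 mm: the 166 mm cover cannot go in level; tilt it about 15 deg, lip first.
- cream_cover: Loose cream shell, 140 (x) by 120 by 30 (z) mm, 0.15-0.31 kg, right way up. Origin: centre of the shell's underside, z up. Lip at the -x end: x -96..-70, 80 wide, z 0..5. Grey grip rib on top, at the centre of mass: x -39..31, y -11..11, z 30..62. Shut: axes along the printer's, underside on its top face, origin at printer x 1..21 (middle 11), lip 6..26 under the ledge.
- lip_tip (a point): Middle of the free end of the cream cover's lip: at x -96, y 0, z 2.5 mm in the cover's frame.
- black_cover: Loose black cover of the same shape and size, with a black rib, for another printer: not to be used. Origin and axes as for the cream one.
Not all that is in view belongs to the job. Leave any green or turquoise look-alike of the cream_cover alone.

How it is judged:
By the outcome, as a careful person would: the job done as asked, in the order asked, and still so for the second after the job is handed in, with the robot touching nothing.
It also fails if it takes over 40 s, if anything falls off the work surface, if the arm or the gripper's body presses on something with over 40 N, if the wrist force passes 120 N, or if a joint passes its speed limit or range.

## Working session

There is one attempt and no reset: what is moved stays moved. The work goes in short steps, Python scripts to look and compute and a tool call to move; the robot and the scene stay as the last step left them, time stands still between calls to the robot, and variables do not carry over. Pictures are saved under pics/ and viewed, about 8 in all and at most 12, crops included, and the job is handed in when it is done.

Besides the shell and the picture viewer there is one more tool, called after "Request:" as name(argument=value, ...) on one line, values as JSON. play_rows: Moves the arm, as the interface text tells. Its arguments: {"type":"object","properties":{"rows":{"type":"array"},"newtons":{"type":"number"}},"required":["rows"]}

```bash
mkdir -p pics
cat > h.py <<'E'
import numpy as np, cv2
from scipy.spatial.transform import Rotation as R
from station import sense, vision, close_job, nets, manip
def T_of(p,s=None):
    if 'T' in p: return np.array(p['T'])
    M=np.eye(4); M[:3,:3]=R.from_rotvec(s['orientation']).as_matrix(); M[:3,3]=s['ee_pos']
    return M@np.array(p['tool_from_camera'])
def cloud(p,s=None):
    z=p['z_map']; v,u=np.mgrid[:480,:640]
    P=np.stack([(u-p['cx'])/p['fx']*z,-(v-p['cy'])/p['fy']*z,-z],-1)
    T=T_of(p,s); W=P@T[:3,:3].T+T[:3,3]; W[z==0]=np.nan; return W
def save(n,p): cv2.imwrite(f'pics/{n}.png',p['image'][...,::-1])
E
python3 - <<'E'
from h import *
s=sense();print(s['ee_pos'],s['orientation'],s['gripper_width'],manip.tip_extent)
ims=[]
for n in ['top','scene']:
    p=vision.read_camera(n);W=cloud(p);ims.append(p['image']);np.save(n+'.npy',W);print(n,[k for k in p],p['T'])
    for l in ['printer','cream_cover','black_cover']:
        for d in nets.trace(l,p)[:4]:
            w=W[d['region']]; print(l,round(d['p'],2),np.round(d['uv']),d['region'].sum(),np.nanmedian(w,0).round(3), np.median(p['image'][d['region']],0))
    for l in ['printer','cream_cover','black_cover','lip_tip']:
        for d in nets.landmark_of(l,p)[:4]:
            print('lm',l,round(d['p'],2),np.round(d['uv']),W[int(d['uv'][1]),int(d['uv'][0])].round(3))
    save(n,p)
E
```

```text
[0.17705971 0.57291156 0.40383735] [-4.69060271e-01 -3.10592673e+00  2.70138777e-03] 0.9981918232096002 0.182
top ['image', 'z_map', 'fx', 'fy', 'cx', 'cy', 'T', 'shot'] [[-3.23653784e-04  9.97675009e-01 -6.81503610e-02  3.64828221e-01]
 [-9.99988351e-01  5.30976636e-06  4.82678932e-03  1.29288122e-01]
 [ 4.81592894e-03  6.81511294e-02  9.97663385e-01  1.34960455e+00]
 [ 0.00000000e+00  0.00000000e+00  0.00000000e+00  1.00000000e+00]]
printer 0.82 [356. 178.] 5264 [0.614 0.033 0.069] [218. 203. 166.]
cream_cover 0.9 [329. 288.] 2450 [0.331 0.091 0.029] [ 79. 167.  92.]
cream_cover 0.89 [141. 278.] 2663 [0.35  0.603 0.029] [ 44. 148. 137.]
cream_cover 0.64 [247. 206.] 2607 [0.547 0.327 0.029] [225. 208. 162.]
cream_cover 0.64 [228. 298.] 2574 [0.301 0.371 0.029] [ 61. 145.  74.]
black_cover 0.61 [473. 217.] 2582 [ 0.518 -0.296  0.029] [50. 50. 48.]
lm printer 0.92 [354. 183.] [0.611 0.032 0.058]
lm cream_cover 0.97 [244. 205.] [0.547 0.327 0.065]
lm cream_cover 0.94 [325. 282.] [0.342 0.113 0.03 ]
lm cream_cover 0.67 [230. 299.] [0.299 0.365 0.045]
lm cream_cover 0.6 [148. 279.] [0.35
[... 762 characters left out ...]
312 0.387 0.029] [ 38. 157.  64.]
cream_cover 0.65 [335. 309.] 2767 [0.559 0.341 0.029] [241. 226. 172.]
cream_cover 0.61 [350. 221.] 1742 [0.351 0.111 0.029] [ 37. 156.  63.]
black_cover 0.59 [233. 166.] 1403 [ 0.533 -0.283  0.029] [44. 45. 43.]
lm printer 0.81 [262. 252.] [0.635 0.091 0.068]
lm cream_cover 0.85 [333. 311.] [0.57  0.331 0.029]
lm cream_cover 0.79 [468. 354.] [0.371 0.607 0.029]
lm cream_cover 0.76 [352. 224.] [0.357 0.121 0.035]
lm black_cover 0.87 [232. 169.] [ 0.532 -0.288  0.025]
lm lip_tip 0.96 [361. 200.] [ 0.251  0.036 -0.003]
lm lip_tip 0.67 [499. 387.] [0.357 0.699 0.002]
lm lip_tip 0.59 [371. 307.] [0.474 0.364 0.006]
lm lip_tip 0.59 [394. 282.] [0.371 0.334 0.006]
```

View pics/top.png

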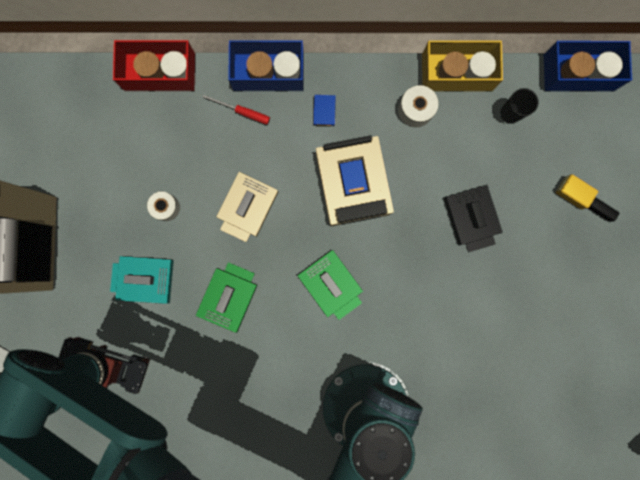

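View pics/scene.png

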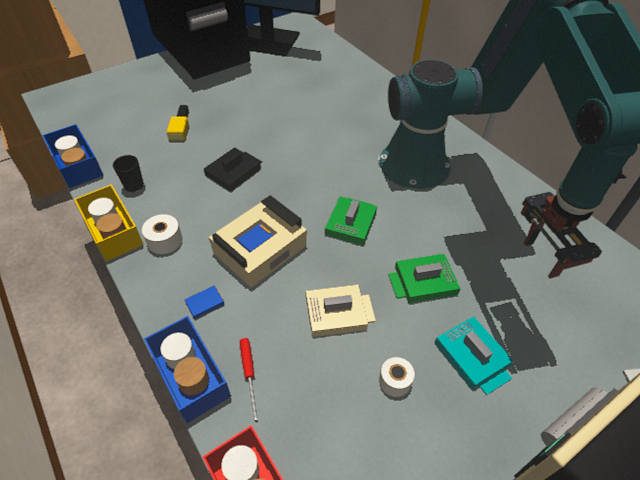

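Run:
```python
from h import *
W=np.load('top.npy');im=cv2.imread('pics/top.png')
u=np.mgrid[:480,:640][1]
def box(m,n):
    k=m&(np.nan_to_num(W[...,2])==np.nan_to_num(W[...,2]))
    k=cv2.morphologyEx(k.astype(np.uint8),cv2.MORPH_OPEN,np.ones((3,3)))
    N,l,st,c=cv2.connectedComponentsWithStats(k)
    for i in range(1,N):
        if st[i,4]>60:
            r=cv2.minAreaRect((W[l==i][:,:2]*1000).astype(np.float32)); print(n,st[i,4],np.round(r[0]),np.round(r[1]),round(r[2],1),np.nanmedian(W[l==i][:,2]).round(3))
z=W[...,2]
X=(W[...,0]>.4)&(W[...,0]<.8)
Pr=X&(abs(W[...,1]-.03)<.18); Cc=X&(abs(W[...,1]-.33)<.14)
box(Pr&(z>.085)&(z<.11),'ledge/rim'); box(Pr&(z>.055)&(z<.08),'top'); box(Cc&(z>.05)&(z<.07),'rib'); box(Cc&(z>.022)&(z<.037),'shell'); box(Cc&(z>.022),'shell+rib')
box(X&(abs(W[...,1]+.3)<.12)&(z>.022),'black')
```

```text
ledge/rim 274 [711.  52.] [ 15. 128.] 10.8 0.095
ledge/rim 707 [529.  15.] [ 37. 130.] 11.2 0.099
top 3036 [615.  32.] [210. 171.] 11.1 0.069
top 698 [624.  34.] [85. 60.] 11.6 0.063
rib 226 [553. 326.] [23. 69.] 64.6 0.061
shell 1925 [557. 324.] [121. 140.] 64.6 0.029
shell+rib 2191 [557. 324.] [121. 140.] 64.6 0.03
black 128 [ 791. -403.] [36. 10.] 63.9 0.068
black 2189 [ 527. -300.] [140. 122.] 16.3 0.029
```

The cream cover is near (244,205) in the top view with its lip at about (235,236). The printer is at (354,183) with its black ledge at (361,212), on the robot's side. The two green and one turquoise look-alikes and the black cover at (473,217) are to be left alone. Next I go above the cream cover.

```bash
cat >> h.py <<'E'
def toolR(yaw,tilt=0):
    """tool down, tool x at heading yaw(deg); tilt(deg): far (-tool x) side raised, about tool y"""
    y=np.radians(yaw); x=np.array([np.cos(y),np.sin(y),0]); z=np.array([0,0,-1.]); M=np.stack([x,np.cross(z,x),z],1)
    return M@R.from_euler('y',-tilt,degrees=True).as_matrix()   # checked by far_up below
def row(pos,M,s=None):
    s=s or sense(); M0=R.from_rotvec(s['orientation']).as_matrix()
    d=M0.T@(np.array(pos)-s['ee_pos'])/.04; r=np.degrees(R.from_matrix(M0.T@M).as_rotvec())/10
    return [d.round(3).tolist(),r.round(3).tolist()]
E
python3 - <<'E'
from h import *
print(row([.553,.326,.40],toolR(154.6)))
# tilt sign: -x tool axis should rise
print(toolR(0,15)@[-1,0,0])
E
```

```text
[[-10.801, -3.13, 0.116], [-0.0, -0.0, 0.822]]
[-0.96592583  0.          0.25881905]
```

Request:
play_rows(rows=[[[-1.2,-0.35,0],[0,0,0.1],87],[[-2.4,-0.7,0],[0,0,0.2],87],[[-3.6,-1.05,0],[0,0,0.3],87],[[-4.8,-1.4,0],[0,0,0.4],87],[[-6.0,-1.75,0],[0,0,0.5],87],[[-7.2,-2.1,0],[0,0,0.6],87],[[-8.4,-2.45,0],[0,0,0.7],87],[[-9.6,-2.8,0.1],[0,0,0.82],87],[[-10.8,-3.13,0.12],[0,0,0.82],87],[[-10.8,-3.13,0.12],[0,0,0.82],87],[[-10.8,-3.13,0.12],[0,0,0.82],87]])

```text
time: 2.17
ee_pos: [0.5525, 0.3261, 0.3996]
orientation: [-0.691, -3.064, 0.0]
wrist_force: [-0.8, -0.3, 0.5]
gripper_width: 0.991
```

Run:
```python
from h import *
s=sense();p=vision.read_camera('wrist');save('w1',p);W=cloud(p,s);z=W[...,2]
print(s['time'],s['ee_pos'],R.from_rotvec(s['orientation']).as_matrix().round(3).tolist())
near=np.hypot(W[...,0]-.555,W[...,1]-.325)<.13
for n,m in [('rib',(z>.05)&(z<.072)),('shell',(z>.02)&(z<.072))]:
    r=cv2.minAreaRect((W[m&near][:,:2]*1000).astype(np.float32));print(n,np.round(r[0],1),np.round(r[1],1),r[2],(m&near).sum(),np.nanmedian(z[m&near]))
```

```text
2.175 [0.55252663 0.32608724 0.39958962] [[-0.903, 0.429, -0.001], [0.429, 0.903, 0.0], [0.001, -0.0, -1.0]]
rib [553.2 326.3] [21.9 69.8] 64.13816833496094 2123 0.062111416792445084
shell [556.7 324.7] [120.3 139.4] 64.46453094482422 18962 0.030371642861223402
```

View pics/w1.png

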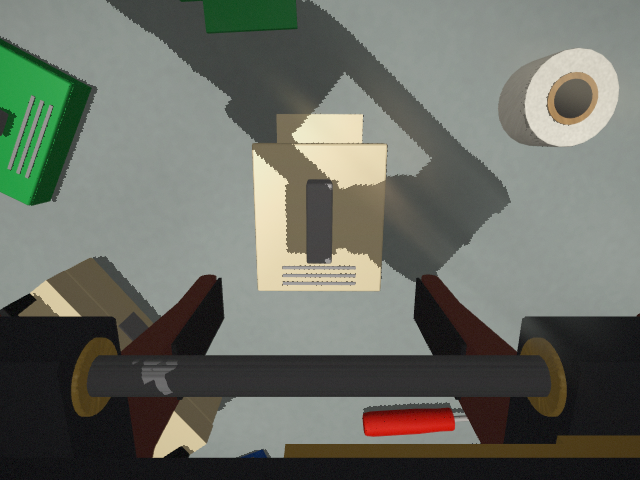

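The cream cover's rib is at (319,222), between the fingers and aligned with them, and its lip is at (320,127). I descend and grip.

Request:
play_rows(rows=[[[0,0,1],[0,0,0],87],[[0,0,2],[0,0,0],87],[[0,0,3],[0,0,0],87],[[0,0,4],[0,0,0],87],[[0,0,4.4],[0,0,0],87],[[0,0,4.54],[0,0,0],87],[[0,0,4.54],[0,0,0],60],[[0,0,4.54],[0,0,0],15],[[0,0,4.54],[0,0,0],15],[[0,0,4.54],[0,0,0],15],[[0,0,4.54],[0,0,0],15],[[0,0,4.54],[0,0,0],15]], newtons=40)

```text
time: 3.72
ee_pos: [0.5519, 0.3265, 0.2181]
orientation: [-0.689, -3.064, 0.0]
wrist_force: [0.2, 0.8, 0.5]
gripper_width: 0.352
```

Run:
```python
from h import *
s=sense();print(s['gripper_width']*87.8,s['ee_pos'],s['wrist_force'])
```

```text
30.881066247439172 [0.55187487 0.32648312 0.21813901] [0.1646187  0.82674115 0.45373582]
```

Request:
play_rows(rows=[[[0,0,0],[0,0,0],15],[[0,0,0],[0,0,0],15],[[0,0,0],[0,0,0],15],[[0,0,0],[0,0,0],15],[[0,0,-0.2],[0,0,0],15],[[0,0,-0.5],[0,0,0],15],[[0,0,-1.1],[0,0,0],15],[[0,0,-1.8],[0,0,0],15],[[0,0,-2.5],[0,0,0],15],[[0,0,-3.2],[0,0,0],15],[[0,0,-3.6],[0,0,0],15],[[0,0,-3.6],[0,0,0],15]])

```text
time: 5.22
ee_pos: [0.5523, 0.3266, 0.3636]
orientation: [0.689, 3.064, 0.002]
wrist_force: [1.4, -0.6, -2.4]
gripper_width: 0.246
```

Run:
```python
from h import *
s=sense();print(s['gripper_width']*87.8,s['ee_pos'],s['wrist_force'])
# held geometry: cover origin in tool frame. tool x=-cover x; grasp TCP at rib
C=np.array([.5562,.3246]); t=np.array([.5519,.3265]); a=np.radians(154.6)
d=C-t; cx=np.array([np.cos(a),np.sin(a)]); print('origin along tool x (mm)',1000*d@cx)
# printer pre-insert: tilt 15, tip bottom at printer x -55, z .085
```

```text
21.61265603704092 [0.552327   0.32660108 0.36364317] [ 1.36864513 -0.64418326 -2.42978575]
origin along tool x (mm) -4.69931851277825
```

```bash
cat >> h.py <<'E'
PC=np.array([.615,.032]); PY=11.1; TIP=np.array([.0915,0,.218])
def place(tx,tz,tilt,ty=0):
    M=toolR(PY+180,tilt); a=np.radians(PY); c,n=np.cos(a),np.sin(a)
    tip=np.array([PC[0]+c*tx-n*ty,PC[1]+n*tx+c*ty,tz]); return tip-M@TIP, M
E
python3 - <<'E'
from h import *
W=np.load('scene.npy');z=W[...,2];k=(abs(W[...,0]-.62)<.15)&(abs(W[...,1]-.03)<.14)
for n,m in [('top',(z>.06)&(z<.08)),('hi',(z>.088)&(z<.11)&(W[...,0]<.6)),('rim',(z>.085)&(z<.11)&(W[...,0]>.65))]:
    r=cv2.minAreaRect((W[m&k][:,:2]*1000).astype(np.float32));print(n,np.round(r[0],1),np.round(r[1],1),r[2],np.nanmedian(z[m&k]))
print(place(-.045,.13,15)[0], row(*place(-.045,.13,15)))
E
```

```text
top [614.  33.] [213.5 174.7] 11.55196762084961 0.06850720155937295
hi [529.  15.] [ 38.5 135.2] 10.1383695602417 0.09936781923420218
rim [710.   52.7] [ 15.8 132.9] 10.864763259887695 0.09471760741366464
[0.60220361 0.02948945 0.36425377] [[-4.308, -6.178, -0.023], [-0.469, -1.441, -3.626]]
```

Request:
play_rows(rows=[[[-0.2,-0.3,0],[0,0,-0.2],15],[[-0.6,-0.9,0],[-0.05,-0.15,-0.5],15],[[-1.1,-1.6,0],[-0.1,-0.3,-0.9],15],[[-1.6,-2.3,0],[-0.15,-0.5,-1.3],15],[[-2.1,-3.0,0],[-0.2,-0.7,-1.75],15],[[-2.6,-3.7,0],[-0.25,-0.9,-2.2],15],[[-3.1,-4.4,0],[-0.35,-1.1,-2.6],15],[[-3.55,-5.1,0],[-0.4,-1.25,-3.0],15],[[-4.0,-5.7,0],[-0.45,-1.4,-3.4],15],[[-4.31,-6.18,-0.02],[-0.47,-1.44,-3.63],15],[[-4.31,-6.18,-0.02],[-0.47,-1.44,-3.63],15],[[-4.31,-6.18,-0.02],[-0.47,-1.44,-3.63],15]])

```text
time: 6.72
ee_pos: [0.6017, 0.0298, 0.3632]
orientation: [-0.278, 2.87, 0.038]
wrist_force: [-0.1, 1.0, -3.7]
gripper_width: 0.248
```

Run:
```python
from h import *
s=sense();print(s['ee_pos'],s['gripper_width']*87.8,s['wrist_force'],row(*place(-.045,.13,15)))
p=vision.read_camera('scene');W=cloud(p);q=vision.read_camera('wrist');Q=cloud(q,s)
# cover in wrist view, tool frame
M=R.from_rotvec(s['orientation']).as_matrix(); L=(Q-s['ee_pos'])@M
k=(L[...,2]>.183)&(L[...,2]<.195)&(abs(L[...,0])<.1)&(abs(L[...,1])<.08)
r=cv2.minAreaRect((L[k][:,:2]*1000).astype(np.float32));print('shell top tool',np.round(r[0],1),np.round(r[1],1),r[2],np.median(L[k][:,2]),k.sum())
k=(L[...,2]>.208)&(L[...,2]<.22)&(abs(L[...,0]-.08)<.03)&(abs(L[...,1])<.08)
print('lip',k.sum(),np.percentile(L[k],[2,98],axis=0).round(4))
cv2.imwrite('pics/s2.png',np.hstack([cv2.resize(p['image'][120:360,150:390],(400,400)),cv2.resize(q['image'],(400,400))])[...,::-1])
```

```text
[0.60168595 0.02977325 0.36315383] 21.80199497300563 [-0.05956527  1.03345416 -3.66315161] [[-0.018, -0.009, -0.024], [0.007, -0.013, -0.002]]
shell top tool [-6.2  0.9] [140.1 120.8] 0.01065137330442667 0.18786677384985526 37965
lip 9518 [[ 0.0639 -0.0378  0.2115]
 [ 0.0892  0.0392  0.2142]]
```

View pics/s2.png

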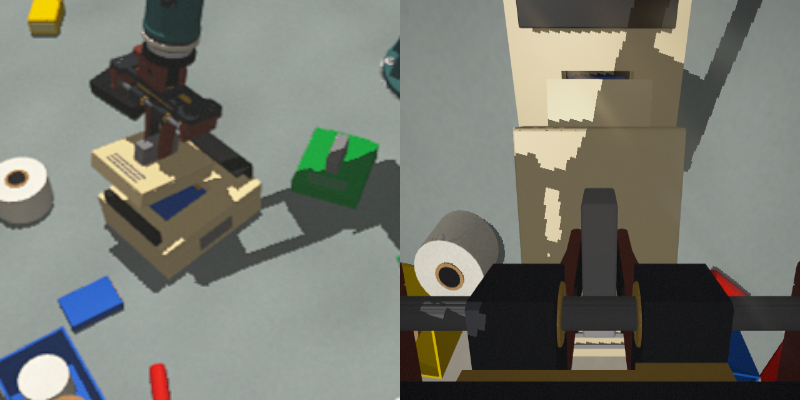

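The crop shows the cover held square and tilted lip-down over the printer. In the wrist half, the lip at about (600,100) points at the ledge at (597,15). I check the ledge position from this view, then work out the insertion rows.

```bash
sed -i 's/TIP=np.array(.*/TIP=np.array([.090,.0008,.218])/' h.py
python3 - <<'E'
from h import *
s=sense();q=vision.read_camera('wrist');Q=cloud(q,s)
a=np.radians(PY);A=np.array([[np.cos(a),np.sin(a)],[-np.sin(a),np.cos(a)]])
P=(Q[...,:2]-PC)@A.T; z=Q[...,2]
k=(z>.092)&(z<.106)&(P[...,0]<-.05)&(P[...,0]>-.13)&(q['image'].max(-1)<90)
r=cv2.minAreaRect((P[k]*1000).astype(np.float32));print('ledge',np.round(r[0],1),np.round(r[1],1),r[2],k.sum(),np.nanmedian(z[k]),np.nanpercentile(P[k],[1,99],axis=0).round(4).tolist())
for t in [(-.045,.10,15),(-.050,.079,15),(-.066,.077,15),(-.085,.0755,15),(-.085,.0745,12),(-.085,.0735,9),(-.085,.0725,6),(-.085,.072,3),(-.085,.071,1),(-.085,.0705,0)]:
    print(t,row(*place(*t),s))
E
```

```text
ledge [-76.8   0. ] [ 14.6 130.1] 0.14154121279716492 8476 0.10027533313158392 [[-0.0842, -0.0632], [-0.0697, 0.0631]]
(-0.045, 0.1, 15) [[0.222, -0.042, 0.709], [0.006, -0.008, 0.006]]
(-0.05, 0.079, 15) [[0.478, -0.042, 1.184], [0.006, -0.008, 0.006]]
(-0.066, 0.077, 15) [[0.878, -0.042, 1.13], [0.006, -0.008, 0.006]]
(-0.085, 0.0755, 15) [[1.346, -0.041, 1.044], [0.006, -0.008, 0.006]]
(-0.085, 0.0745, 12) [[1.07, -0.041, 1.193], [0.006, 0.292, 0.006]]
(-0.085, 0.0735, 9) [[0.801, -0.042, 1.356], [0.006, 0.592, 0.006]]
(-0.085, 0.0725, 6) [[0.54, -0.042, 1.534], [0.006, 0.892, 0.007]]
(-0.085, 0.072, 3) [[0.284, -0.043, 1.714], [0.006, 1.192, 0.007]]
(-0.085, 0.071, 1) [[0.123, -0.043, 1.857], [0.005, 1.392, 0.007]]
(-0.085, 0.0705, 0) [[0.043, -0.043, 1.931], [0.005, 1.492, 0.007]]
```

Request:
play_rows(rows=[[[0.1,-0.04,0.3],[0,0,0],15],[[0.22,-0.04,0.7],[0,0,0],15],[[0.4,-0.04,1.05],[0,0,0],15],[[0.48,-0.04,1.18],[0,0,0],15],[[0.48,-0.04,1.18],[0,0,0],15],[[0.68,-0.04,1.15],[0,0,0],15],[[0.88,-0.04,1.13],[0,0,0],15],[[1.1,-0.04,1.09],[0,0,0],15],[[1.25,-0.04,1.06],[0,0,0],15],[[1.35,-0.04,1.04],[0,0,0],15],[[1.35,-0.04,1.04],[0,0,0],15],[[1.35,-0.04,1.04],[0,0,0],15]])

```text
time: 8.38
ee_pos: [0.5619, 0.0207, 0.3098]
orientation: [-0.281, 2.868, 0.038]
wrist_force: [0.3, -0.5, -3.6]
gripper_width: 0.248
```

Run:
```python
from h import *
s=sense();print(s['time'],s['gripper_width']*87.8,s['wrist_force'],s['torque'])
q=vision.read_camera('wrist');Q=cloud(q,s);p=vision.read_camera('scene')
M=R.from_rotvec(s['orientation']).as_matrix(); L=(Q-s['ee_pos'])@M
k=(L[...,2]>.183)&(L[...,2]<.193)&(abs(L[...,0])<.1)&(abs(L[...,1])<.08)
r=cv2.minAreaRect((L[k][:,:2]*1000).astype(np.float32));print('shell top tool',np.round(r[0],1),np.round(r[1],1),r[2],np.median(L[k][:,2]))
for t in [(-.085,.0755,15),(-.085,.0745,12),(-.085,.0735,9),(-.085,.0725,6),(-.085,.072,3),(-.085,.071,1),(-.085,.0705,0)]:
    print(t,row(*place(*t),s))
cv2.imwrite('pics/s3.png',np.hstack([cv2.resize(p['image'][160:320,180:340],(400,400)),cv2.resize(q['image'],(400,400))])[...,::-1])
```

```text
8.375 21.780034340787896 [ 0.32287444 -0.50623241 -3.59791899] [-0.04123217  0.23221949 -0.04047221]
shell top tool [11.7  1. ] [176.6 129.9] 0.00044470193097367883 0.18805082632612943
(-0.085, 0.0755, 15) [[0.008, 0.001, 0.009], [0.005, -0.003, 0.008]]
(-0.085, 0.0745, 12) [[-0.267, 0.0, 0.158], [0.005, 0.297, 0.008]]
(-0.085, 0.0735, 9) [[-0.536, -0.0, 0.322], [0.004, 0.597, 0.008]]
(-0.085, 0.0725, 6) [[-0.797, -0.001, 0.5], [0.004, 0.897, 0.008]]
(-0.085, 0.072, 3) [[-1.053, -0.001, 0.68], [0.004, 1.197, 0.009]]
(-0.085, 0.071, 1) [[-1.215, -0.001, 0.823], [0.004, 1.397, 0.009]]
(-0.085, 0.0705, 0) [[-1.294, -0.002, 0.897], [0.004, 1.497, 0.009]]
```

View pics/s3.png

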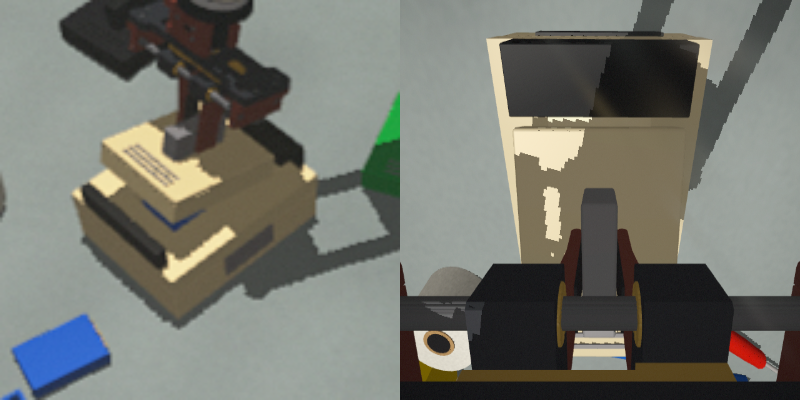

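The lip has gone under the ledge: in the right half the ledge edge at about (600,115) covers it, and the shell is just in front. There are no contact forces. Next I swing the far edge down to about 1°.

Request:
play_rows(rows=[[[-0.13,0,0.08],[0,0.15,0],15],[[-0.27,0,0.16],[0,0.3,0],15],[[-0.4,0,0.24],[0,0.45,0],15],[[-0.54,0,0.32],[0,0.6,0],15],[[-0.67,0,0.41],[0,0.75,0],15],[[-0.8,0,0.5],[0,0.9,0],15],[[-0.93,0,0.59],[0,1.05,0],15],[[-1.05,0,0.68],[0,1.2,0],15],[[-1.14,0,0.75],[0,1.3,0],15],[[-1.21,0,0.82],[0,1.4,0],15],[[-1.21,0,0.82],[0,1.4,0],15],[[-1.21,0,0.82],[0,1.4,0],15]])

```text
time: 9.98
ee_pos: [0.616, 0.0315, 0.2905]
orientation: [-0.305, 3.11, 0.003]
wrist_force: [-0.0, 0.3, -2.2]
gripper_width: 0.247
```

Run:
```python
from h import *
s=sense();print(s['wrist_force'],s['torque'])
for t in [(-.085,.0705,.5),(-.085,.07,0),(-.085,.069,0)]: print(t,row(*place(*t),s))
```

```text
[-0.01546522  0.28458612 -2.18907345] [0.03039279 0.01505858 0.02382895]
(-0.085, 0.0705, 0.5) [[-0.056, -0.003, 0.032], [0.003, 0.046, 0.009]]
(-0.085, 0.07, 0) [[-0.103, -0.003, 0.064], [0.003, 0.096, 0.009]]
(-0.085, 0.069, 0) [[-0.103, -0.003, 0.089], [0.003, 0.096, 0.009]]
```

Request:
play_rows(rows=[[[-0.05,0,0.03],[0,0.05,0.01],15],[[-0.08,0,0.05],[0,0.08,0.01],15],[[-0.1,0,0.065],[0,0.1,0.01],15],[[-0.1,0,0.075],[0,0.1,0.01],15],[[-0.1,0,0.075],[0,0.1,0.01],15]])

```text
time: 10.6
ee_pos: [0.6199, 0.0323, 0.2881]
orientation: [0.304, -3.126, -0.001]
wrist_force: [-2.1, 0.7, 3.4]
gripper_width: 0.248
```

The wrist force changed by about 6 N, so the cover is resting on the printer. I open the fingers, then retreat straight up.

Request:
play_rows(rows=[[[0,0,0],[0,0,0],26],[[0,0,0],[0,0,0],34],[[0,0,0],[0,0,0],45],[[0,0,0],[0,0,0],60],[[0,0,0],[0,0,0],60],[[0,0,0],[0,0,0],60],[[0,0,-0.3],[0,0,0],60],[[0,0,-0.8],[0,0,0],60],[[0,0,-1.5],[0,0,0],60],[[0,0,-2.5],[0,0,0],60],[[0,0,-3.5],[0,0,0],60],[[0,0,-3.5],[0,0,0],60]])

```text
time: 12.1
ee_pos: [0.6211, 0.0322, 0.4328]
orientation: [-0.303, 3.119, -0.001]
wrist_force: [1.3, -0.3, 0.0]
gripper_width: 0.68
```

Run:
```python
from h import *
s=sense();print(s['time'],s['gripper_width']*87.8,s['wrist_force'])
q=vision.read_camera('wrist');Q=cloud(q,s);p=vision.read_camera('scene')
a=np.radians(PY);A=np.array([[np.cos(a),np.sin(a)],[-np.sin(a),np.cos(a)]])
for n,im,C in [('wrist',q,Q),('scene',p,cloud(p))]:
    P=(C[...,:2]-PC)@A.T; z=C[...,2]; g=(abs(P[...,0]-.01)<.1)&(abs(P[...,1])<.08); bright=im['image'].max(-1)
    k=g&(z>.097)&(z<.104)&(P[...,0]>-.066)&(P[...,0]<.088)
    r=cv2.minAreaRect((P[k]*1000).astype(np.float32));print(n,'shell',np.round(r[0],1),np.round(r[1],1),round(r[2],2),k.sum())
    X=np.c_[P[k],np.ones(k.sum())]; c=np.linalg.lstsq(X,z[k],rcond=None)[0];print('slope deg',np.degrees(c[:2]).round(2),'z',c[2].round(4))
cv2.imwrite('pics/s4.png',np.hstack([cv2.resize(p['image'][160:320,180:340],(400,400)),cv2.resize(q['image'],(400,400))])[...,::-1])
```

```text
12.1 59.736291979523685 [ 1.34400265 -0.27888801  0.04471376]
wrist shell [10.7  0.1] [120.1 139.9] 89.99 20551
slope deg [ 0.   -0.02] z 0.1002
scene shell [10.6  2.3] [123.2 140.9] 89.66 1262
slope deg [0.07 0.06] z 0.0998
```

View pics/s4.png

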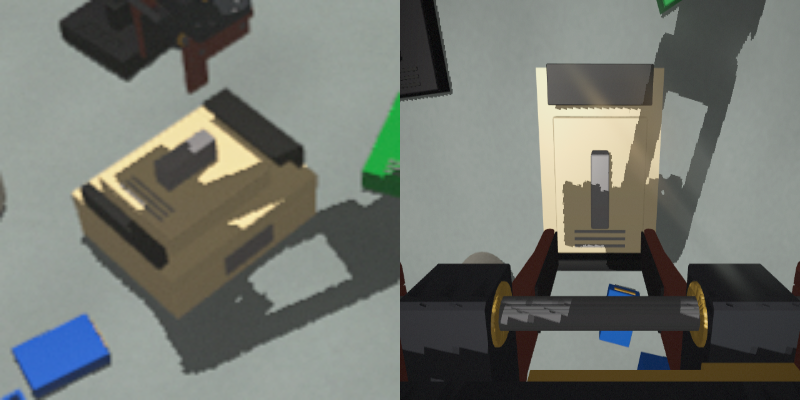

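The cover lies flat between the ledge at (600,85) and the rim, centred on printer x 10.7, y 0.1 mm. The gripper is clear of it.

```bash
python3 -c "
from station import close_job
print(close_job())"
```

```text
the job is handed in; nothing more can be done
None
```

The cream cover is shut on the printer and the job is handed in at about 12 s of the 40 s allowed. I gripped the cover by its rib, tilted it about 15°, and slid the lip roughly 16 mm under the ledge. I then swung it down by hand until it touched, let go and backed straight up.

**Position:** the wrist camera puts the cover's origin at printer x 10.7, y 0.1 mm, against a target x of 11. It is square to the printer, its slope is 0.02° or less, and its shell top is at z 100 mm as it should be.

**Disagreement:** the scene camera agrees on x and flatness but puts y at 2.3 mm. That view is oblique and coarse, so I trusted the wrist camera.

**Forces and other objects:** the wrist force at the end of each move stayed under 5 N. The gripper was clear of everything at the end, and I never went near the black cover or the green and turquoise look-alikes.

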